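# Retire the spent battery cartridge

### The arm

A 7-joint arm with a two-finger parallel gripper is mounted at the origin on the work surface. World frame = base frame: x ahead of the robot, y to its left, z up, the work surface at z = 0. Lengths are in m, angles in rad, forces in N, time in s.
With the tool pointing down it reaches from about 0.35 to 0.9 m from the base axis. Payload 7.2 kg.
Tool frame: the origin (TCP) lies on the mounting face of the last link; the fingertips stand 182 mm ahead of it and the grasp point (between the pads) lies 163 mm ahead of it; z points along the fingers, y is the line along which they close (so a half turn about z gives the same grasp; the last joint's range is limited). The gripper opens to 88 mm and grips with 3 to 60 N. Pads are 20 mm wide; open, the fingers measure 115 mm over their backs; the gripper's body (75 mm by 178 mm) begins 61 mm behind the grasp point.
Start: joints at [1.227, 0.411, -0.013, 1.596, 0.006, 1.134, -0.082], TCP at [0.17, -0.601, 0.405] pointing down, gripper open.
Joint ranges: [-2.95, 2.95], [-0.29, 1.99], [-1.47, 1.44], [0.14, 2.54], [-1.03, 4.17], [0.13, 1.85], [-2.86, 2.86]. Speed limits (rad/s): [2.39, 2.39, 3.01, 3.01, 3.14, 3.14, 3.14].

### API

Orientations are given as a unit quaternion [x, y, z, w].
In Python, from cell import robot gives the robot as it stands.
- The arm moves only by the tool step_arm, never from a script. Its argument "series" is one flat list of numbers, 5 for each row, row after row: the opening, from -1 (shut) to 1 (fully open), then the shift along the world's x, y, z scaled (see below), then the turn about the world's z scaled (see below). A call has 1 to 12 rows; each row shifts and turns the commanded pose from where the row before left it; what a row does not reach is not made up. The controller multiplies each number of a shift by 0.03 m and each number of a turn by 0.1 rad. A row lasts 1/12 s, in which the tool goes at most 41.7 mm and 7.16 degrees, less where a joint would pass 70% of its speed; a pose out of reach is approached as far as the arm can. A call with a number of a shift or a turn outside -1 to 1 is refused whole. A call with a gripper value outside its range is refused whole. The fingers move at their own pace and stop on an object; the grip force is fixed at half the most. Time passes only in rows, so rows that do not move let the fingers close. It gives the time, the measured TCP pose, the force, the opening and the grip force at its end, in the units of the state.
- robot.read_state(): the state, without advancing time (a new reading comes with each control period).
- robot.grab_frame(name): name is "scene" or "top" or "wrist"; returns the picture (420x560x3 uint8, red, green, blue); there is no depth.
- robot.camera_params(name): a dict with "fx", "fy", "cx", "cy" (pixels), "dist" ([k1, k2, p1, p2, k3] as OpenCV has them; the pictures are not rectified), "camera_from_world" (4x4, takes a point from world to camera coordinates). Camera axes: x right, y up, looking along -z (the intrinsics and any distortion apply to the point x, -y, -z); pixel columns grow to the right and rows downward; lengths in m; the calibration is good to about 2 mm. A picture is of the moment at which its call begins: read the wrist's pose just before it. camera_params takes no time and is no camera call; for the wrist camera it gives the pose at the moment of the call.
- robot.finish_job(): hands the job in; it is judged then, once.
The state is a dict: "t": time; "qpos": joint angles; "joint_vel": joint speeds; "joint_efforts": joint torques, N m; "tool_pos": TCP position; "eef_rot": TCP orientation; "wrist_force": force on the tool from outside, world axes, zero at the start; "ft_torque": the same for the moment, N m; "opening": finger opening in m; "gripper_force": force on a finger pad.
Only numpy, scipy, OpenCV 4.12 (cv2) and the standard library are available. Lean on these libraries where they do the work, as an engineer would, in place of code of your own. Each camera call takes 0.05 s, during which the arm holds its last target. There are 200 camera calls.

### The job

The recorder's battery cartridge is spent. Draw it by its pull fin along the shelf until it is all the way out of its bay, and let it stand there, let go; then take it anew by the carrying handle on its top, lift it, and lower it flat into the slatted crate, letting go only once it is down inside below the rim. Never lift it by the fin, and leave the GPS puck and the leveling foot where they are.

Things in the scene. Friction and masses are not known exactly. Their poses are not given: they have to be found in the camera images.
- bay: Off-white painted recorder, fixed. Its low front half is a roofed bay without a floor, open at the front (-x, roughly towards the robot): inside 130 mm deep, 72 wide, 78 high; outside 84 wide, roof top 83 high. Behind it (x +65 to +175 mm) the recorder box, 110 mm wide, 111 high, ribs on top. Origin: shelf level, middle of the bay; mouth at x = -65 mm; x points into the recorder, z up.
- cartridge: Black plastic battery cartridge, 0.4 to 0.9 kg, standing on the shelf in the bay: case 120 mm long (x), 60 wide (y), 40 high; 170 long with its fin, 72 high with its handle. Origin: centre of the case's underside; x points along it into the recorder, z up. The fin sticks out of the bay's mouth; the handle is under the bay's roof until it is drawn out.
- fin: Aluminium pull fin on the cartridge's front face: an upright plate 10 mm thick (y), reaching 50 mm forward, from 12 to 56 mm above the cartridge's underside. Origin: on the case's front face (60 mm in front of the cartridge's origin) at underside height; axes as the cartridge's; the plate spans x = -50 to 0 mm.
- handle: Steel carrying handle over the middle of the cartridge's top: a straight bar 12 mm by 12 mm in section and 56 mm long across the cartridge (along y), on a post 8 mm wide at either end, with 20 mm free between the bar and the case's top. Origin: centre of the bar, 66 mm above the cartridge's underside; axes as the cartridge's.
- crate: Steel slatted open crate, fixed to the shelf, to the left or the right of the bay: 240 mm long (x), 160 mm wide (y), 80 mm high, walls and floor 5 mm thick. Origin: centre of its underside; z up.
- switch_box: Grey metal switch box with a red rocker on top, fixed to the shelf on the other side of the bay from the crate: 80 x 100 mm, 99 mm high. Origin: centre of its underside. Not to be used.
- puck: White plastic GPS puck, 80 mm across, 31 mm high, loose on the shelf beside the bay. Origin: centre of its underside. To be left alone.
- foot: Bronze leveling tripod foot, 72 mm across at its base, 72 mm high, loose on the shelf near the switch box. Origin: centre of its underside. To be left alone.
Things that resemble listed ones, but are neither listed nor needed, are in the scene too. Several things have the shape of the cartridge; the one meant has the colours described above.

How it is judged:
By the outcome, as a careful person would: the job done as asked, in the order asked, and still so for the second after the job is handed in, with the robot touching nothing.
It also fails if it takes over 51 s, if anything falls off the work surface, if the arm or the gripper's body presses on something with over 40 N, if the wrist force passes 120 N, or if a joint passes its speed limit or range.

## Working session

There is one attempt and no reset: what is moved stays moved. The work goes in short steps, Python scripts to look and compute and a tool call to move; the robot and the scene stay as the last step left them, time stands still between calls to the robot, and variables do not carry over. Pictures are saved under pics/ and viewed, at most 10 in all, crops included, and the job is handed in when it is done.

Besides the shell and the picture viewer there is one more tool, called after "Emit:" as name(argument=value, ...) on one line, values as JSON. step_arm: Moves the arm, as the interface text tells. Shifts and turns lie within -1 to 1; 1 stands for 0.03 m of shift or 0.1 rad of turn. Its arguments: {"type":"object","properties":{"series":{"type":"array"}},"required":["series"]}

```bash
ls; mkdir -p pics
cat > h.py <<'E'
import numpy as np, cv2
from cell import robot
def ray(P,u,v):
    K=np.array([[P['fx'],0,P['cx']],[0,P['fy'],P['cy']],[0,0,1.]])
    n=cv2.undistortPoints(np.array([[[u,v]]],float),K,np.array(P['dist'],float))[0,0]
    T=np.array(P['camera_from_world']); R=T[:3,:3]; o=-R.T@T[:3,3]
    return o,R.T@np.array([n[0],-n[1],-1.])
def onz(P,u,v,z):
    o,d=ray(P,u,v); return o+d*(z-o[2])/d[2]
def proj(P,X):
    T=np.array(P['camera_from_world']); c=T[:3,:3]@np.array(X)+T[:3,3]
    K=np.array([[P['fx'],0,P['cx']],[0,P['fy'],P['cy']],[0,0,1.]])
    return cv2.projectPoints(np.array([[c[0],-c[1],-c[2]]]),np.zeros(3),np.zeros(3),K,np.array(P['dist'],float))[0].ravel()
def grab(name,fn):
    f=robot.grab_frame(name); cv2.imwrite(fn,f[:,:,::-1]); return f
E
python3 - <<'E'
from h import *
s=robot.read_state();print(s)
for n in ['scene','top']:
    grab(n,f'pics/{n}0.png'); P=robot.camera_params(n); print(n,P['fx'],ray(P,280,210))
E
```

```text
pics
{'t': 0.0, 'qpos': array([ 1.22683134,  0.41191455, -0.01274423,  1.59702069,  0.00561771,
        1.13432082, -0.08218899]), 'joint_vel': array([-0.00176858, -0.00138445,  0.00033931, -0.00094222, -0.00088297,
        0.00021932, -0.00085838]), 'joint_efforts': array([-1.00680102e-04, -5.87956595e+01,  6.42157774e-01, -2.91078883e+01,
       -5.36116725e-02,  1.85932353e-02,  8.30105682e-05]), 'tool_pos': array([ 0.17011252, -0.60118521,  0.40380912]), 'eef_rot': array([ 9.90503944e-01,  1.37481904e-01, -1.70321546e-04, -7.95768919e-04]), 'wrist_force': array([ 0.11340993, -0.60765224,  0.02892348]), 'ft_torque': array([ 0.00933308, -0.00209268, -0.00520104]), 'gripper_force': 0.0, 'opening': 0.08805596499484548}
scene 483.72623999730814 (array([1.08598728, 0.79734533, 0.84485549]), array([-0.42874429, -0.62639847, -0.65124504]))
top 469.3261990524178 (array([0.41659933, 0.08589052, 1.16864769]), array([ 0.11319102, -0.00635541, -0.99359906]))
```

View pics/scene0.png

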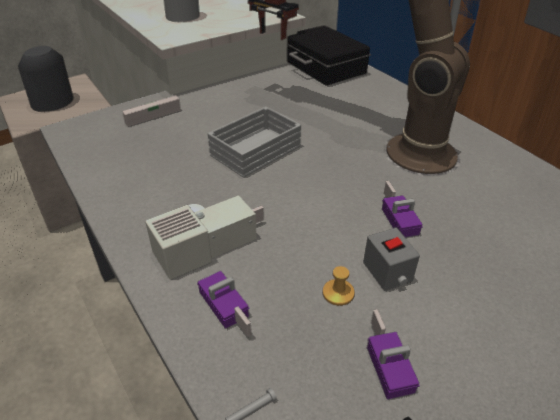

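View pics/top0.png

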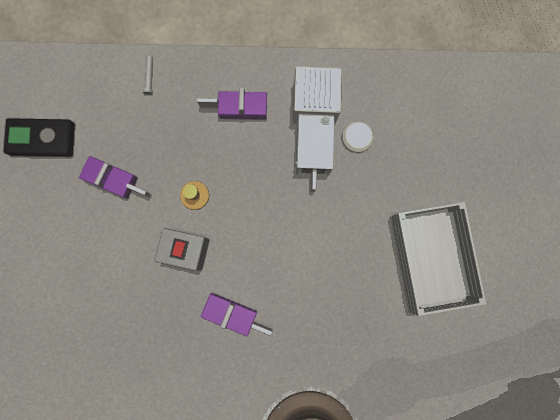

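The scene view shows the recorder left of centre, the fin at about (258,215) and the crate at (255,140). The top view shows the bay roof at (316,142), the fin at (314,180), the crate at (440,258), the puck at (358,137), the foot at (194,195) and the switch box at (182,250). The purple cartridges are decoys.

Run:
```python
from h import *
P=robot.camera_params('top')
f=cv2.imread('pics/top0.png')
a=cv2.resize(f[60:200,270:390],None,fx=5,fy=5,interpolation=cv2.INTER_CUBIC)[:, :600]
b=cv2.resize(f[195:325,380:495],None,fx=4,fy=4,interpolation=cv2.INTER_CUBIC)
cv2.imwrite('pics/ca.png',a[:600]); 
h=cv2.cvtColor(f,cv2.COLOR_BGR2HSV)
for y in range(166,194,2): print(y,f[y,304:326].mean(1).astype(int))
for n,(u,v),z in [('fin tip',(314,190),.056),('fin root',(315,170),.056),('roof',(316,142),.083),('puck',(358,137),.031),('cr',(404,207),.08),('cr',(464,204),.08),('cr',(484,302),.08),('cr',(417,315),.08),('foot',(194,195),.0),('sw',(182,250),.099)]:
    print(n,onz(P,u,v,z).round(4))
```

```text
166 [192 192 193 191 193 192 193 191 193 191 191 191 192 191 191 191 191 190
 189 190 192 189]
168 [ 53  59  77  80  83  84  83  81  87 114 121 121 120 120 128 152 150 152
 151 152 152 158]
170 [ 56  56  53  50  52  52  53  52  75 138 139 139 124  49  54  54  53  53
  51  49  51  54]
172 [ 62  61  53  55  55  54  53  53 107 199 195 188 125  47  50  48  47  52
  50  52  56  79]
174 [ 99  99  99  98 100  99  95  73 104 195 192 188 142  95 100 100  98  99
  99  99 101 100]
176 [ 95  96  98  96  95  94  90  71 104 198 191 186 134  91  95  99  97  98
  97  98  96 100]
178 [106 104 104 104 103  96  96  74 109 197 191 185 125  91  94  96  96  98
  97  97  97  96]
180 [137 137 137 138 134  93  87  75 112 196 192 184 132 138 140 141 141 139
 138 138 139 138]
182 [138 138 138 140 138  95  87  71 114 195 193 182 128 135 135 135 137 140
 138 134 131 136]
184 [134 134 136 137 134  93  86  72 119 196 192 182 118 137 139 133 133 138
 138 137 134 131]
186 [135 133 136 139 138  96  85  76 127 195 193 183 115 135 137 135 135 137
 134 136 133 136]
188 [136 138 139 140 134  92  86  79 133 189 186 175 114 139 136 136 137 140
 135 136 138 144]
190 [137 140 138 138 136  94  85  66  71  66  69 101 139 136 137 140 138 135
 135 135 136 138]
192 [140 141 137 137 134  96  97  94  95 101 130 139 139 138 137 136 136 136
 135 139 138 138]
fin tip [ 0.5929 -0.0021  0.056 ]
fin root [ 0.6417 -0.0042  0.056 ]
roof [ 0.7037 -0.004   0.083 ]
puck [ 0.7321 -0.1129  0.031 ]
cr [ 0.5522 -0.2119  0.08  ]
cr [ 0.5615 -0.3537  0.08  ]
cr [ 0.3349 -0.3934  0.08  ]
cr [ 0.3037 -0.2381  0.08  ]
foot [0.5842 0.2945 0.    ]
sw [0.4439 0.2995 0.099 ]
```

View pics/ca.png

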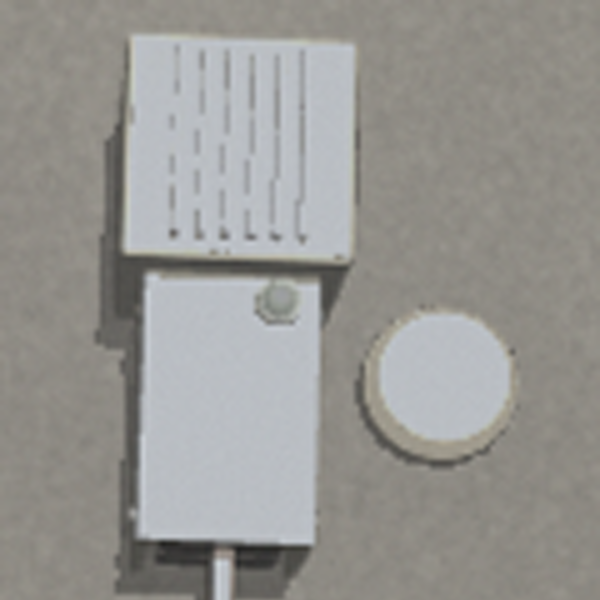

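The enlarged crop shows the roof edges running from (148,275) to (137,540) on the left and (318,278) to (313,545) on the right. The fin leaves the mouth at (223,545).

Run:
```python
from h import *
P=robot.camera_params('top')
f=cv2.imread('pics/top0.png')
b=cv2.resize(f[195:325,380:495],None,fx=4.5,fy=4.5,interpolation=cv2.INTER_CUBIC)
cv2.imwrite('pics/cb.png',b)
q=[(148,275),(318,278),(137,540),(313,545)]
c=[onz(P,x/5+270-.4,y/5+60-.4,.083) for x,y in q]
for i in c: print(i.round(4))
print('yaw L,R',[np.arctan2(*(a-b)[[1,0]]) for a,b in [(c[0],c[2]),(c[1],c[3])]], 'mouth mid',(c[2]+c[3])/2,'width',np.linalg.norm(c[2]-c[3]))
q=[(131,36),(355,44),(122,255),(350,262)]
c=[onz(P,x/5+270-.4,y/5+60-.4,.111) for x,y in q]
print('box',np.round(c,4))
for v,l,r in [(173,311.8,316.0),(188,311.5,315.7)]: print('fin',[onz(P,u,v,.056).round(4) for u in (l,(l+r)/2,r)])
print('tip',onz(P,313.5,189,.056))
```

```text
[0.7698 0.0365 0.083 ]
[ 0.7699 -0.0447  0.083 ]
[0.6413 0.0404 0.083 ]
[ 0.6403 -0.0426  0.083 ]
yaw L,R [np.float64(-0.030231386888277513), np.float64(-0.016087498237907283)] mouth mid [ 0.64081235 -0.00107926  0.083     ] width 0.08298620614802794
box [[ 0.8761  0.047   0.111 ]
 [ 0.8744 -0.0585  0.111 ]
 [ 0.77    0.05    0.111 ]
 [ 0.7687 -0.0562  0.111 ]]
fin [array([0.6343, 0.0035, 0.056 ]), array([ 0.6344, -0.0016,  0.056 ]), array([ 0.6344, -0.0067,  0.056 ])]
fin [array([0.5977, 0.0039, 0.056 ]), array([ 0.5978, -0.0011,  0.056 ]), array([ 0.5979, -0.0062,  0.056 ])]
tip [ 0.59533739 -0.00090547  0.056     ]
```

View pics/cb.png

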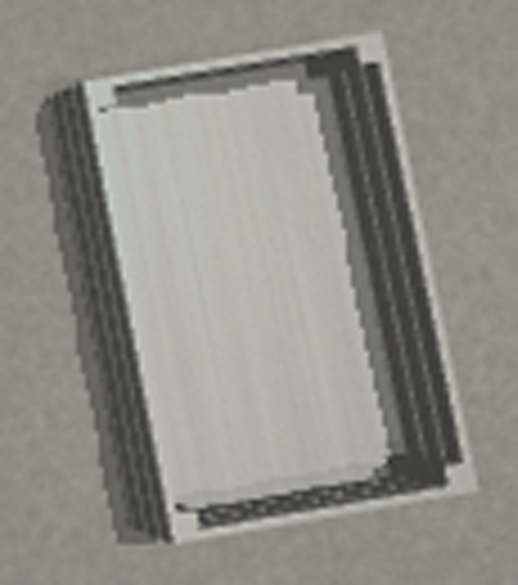

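The crate crop shows rim corners at (84,82), (381,32), (477,490) and (173,543).

Run:
```python
from h import *
P=robot.camera_params('top')
c=np.array([onz(P,x/4.5+380-.4,y/4.5+195-.4,.08) for x,y in [(84,82),(381,32),(477,490),(173,543)]])
print(c.round(4),c.mean(0),[np.linalg.norm(c[i]-c[i-1]) for i in range(4)])
print(np.arctan2(*(c[0]-c[3])[[1,0]]),np.arctan2(*(c[1]-c[2])[[1,0]]))
```

```text
[[ 0.5383 -0.1982  0.08  ]
 [ 0.567  -0.3545  0.08  ]
 [ 0.3316 -0.397   0.08  ]
 [ 0.3031 -0.2405  0.08  ]] [ 0.43498507 -0.29754019  0.08      ] [np.float64(0.2389240160743378), np.float64(0.1589301981297287), np.float64(0.23918300508317278), np.float64(0.15908580449647233)]
0.17777387667609693 0.17842783060878042
```

Emit:
step_arm(series=[1,0.6,0.8,0,-0.15,1,0.6,0.8,0,-0.15,1,0.6,0.8,0,-0.15,1,0.6,0.8,0,-0.15,1,0.6,0.8,0,-0.15,1,0.6,0.8,0,-0.15,1,0.6,0.8,0,-0.15,1,0.6,0.8,0,-0.15,1,0.6,0.8,0,-0.15,1,0.6,0.8,0,-0.15])

```text
t: 0.93
tool_pos: [0.3507, -0.36, 0.4044]
eef_rot: [0.998, 0.062, -0.0, -0.0]
wrist_force: [0.3, -0.0, 0.1]
opening: 0.0881
gripper_force: 0.0
```

Emit:
step_arm(series=[1,0.72,0.98,-0.1,-0.12,1,0.72,0.98,-0.1,-0.12,1,0.72,0.98,-0.1,-0.12,1,0.72,0.98,-0.1,-0.12,1,0.72,0.98,-0.1,-0.12,1,0.72,0.98,-0.1,-0.12,1,0.72,0.98,-0.1,-0.12,1,0.72,0.98,-0.1,-0.12,1,0.72,0.98,-0.1,-0.12,1,0.72,0.98,-0.1,-0.12,1,0.5,0.6,-0.1,-0.12,1,0.5,0.6,-0.1,-0.12])

```text
t: 1.93
tool_pos: [0.5969, -0.0293, 0.368]
eef_rot: [1.0, -0.009, -0.0, -0.0]
wrist_force: [0.7, 0.2, 0.2]
opening: 0.0878
gripper_force: 0.0
```

Run:
```python
from h import *
s=robot.read_state();print(s['tool_pos'],s['eef_rot'],s['qpos'])
P=robot.camera_params('wrist');f=grab('wrist','pics/w1.png')
print(proj(P,[.595,-.001,.056]),proj(P,[.641,-.001,.083]))
```

```text
[ 0.59691853 -0.0293002   0.36800679] [ 9.99963501e-01 -8.53203093e-03 -3.97109414e-04 -2.06828665e-04] [ 0.19852295  0.41885228 -0.3085086   1.69199469  0.14200223  1.05354121
 -1.7433137 ]
[255.12392638 201.21659411] [249.98971368 157.68829671]
```

View pics/w1.png

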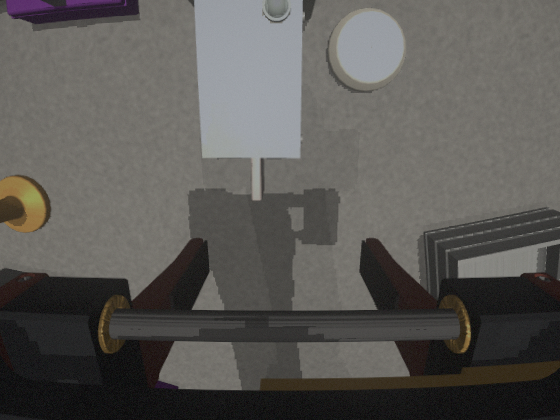

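The wrist view shows the fin tip at (257,200), against a prediction of (255,201), so the fin position holds within about 1–2 mm.

Emit:
step_arm(series=[1,0.25,0.45,0,0,1,0.25,0.45,0,0,1,0,0,-0.6,0,1,0,0,-0.6,0,1,0,0,-0.6,0,1,0,0,-0.6,0,1,0,0,-0.6,0,1,0,0,-0.6,0,1,0,0,-0.6,0,1,0,0,-0.6,0,1,0,0,-0.3,0,1,0,0,0,0])

```text
t: 2.98
tool_pos: [0.6105, -0.0044, 0.2137]
eef_rot: [1.0, -0.009, -0.002, 0.0]
wrist_force: [-1.3, -0.3, 0.1]
opening: 0.0883
gripper_force: 0.0
```

Emit:
step_arm(series=[1,0.05,0.1,-0.35,0,1,0,0,0,0,-1,0,0,0,0,-1,0,0,0,0,-1,0,0,0,0,-1,0,0,0,0,-1,0,0,0,0,-1,0,0,0,0,-1,0,0,0,0,-1,0,0,0,0])

```text
t: 3.82
tool_pos: [0.6127, -0.0014, 0.2053]
eef_rot: [1.0, -0.009, 0.0, 0.0]
wrist_force: [-0.1, 0.3, 0.3]
opening: 0.0377
gripper_force: 0.0
```

Emit:
step_arm(series=[-1,0,0,0,0,-1,0,0,0,0,-1,0,0,0,0,-1,0,0,0,0,-1,0,0,0,0,-1,0,0,0,0,-1,0,0,0,0,-1,0,0,0,0])

```text
t: 4.48
tool_pos: [0.6127, -0.0016, 0.2051]
eef_rot: [1.0, -0.009, -0.0, 0.0]
wrist_force: [0.4, -1.8, -0.5]
opening: 0.0098
gripper_force: 30.0
```

Emit:
step_arm(series=[-1,-0.2,0.004,0,0,-1,-0.3,0.006,0,0,-1,-0.3,0.006,0,0,-1,-0.3,0.006,0,0,-1,-0.3,0.006,0,0,-1,-0.3,0.006,0,0])

```text
t: 4.98
tool_pos: [0.5604, -0.0003, 0.2051]
eef_rot: [1.0, -0.009, -0.0, 0.0]
wrist_force: [1.4, -0.4, -2.3]
opening: 0.0097
gripper_force: 30.0
```

Emit:
step_arm(series=[-1,-0.35,0.007,0,0,-1,-0.35,0.007,0,0,-1,-0.35,0.007,0,0,-1,-0.35,0.007,0,0,-1,-0.35,0.007,0,0,-1,-0.35,0.007,0,0,-1,-0.35,0.007,0,0,-1,-0.35,0.007,0,0,-1,-0.35,0.007,0,0,-1,-0.35,0.007,0,0,-1,0,0,0,0,-1,0,0,0,0])

```text
t: 5.98
tool_pos: [0.4558, 0.0017, 0.2052]
eef_rot: [1.0, -0.009, -0.001, 0.0]
wrist_force: [-1.3, 0.2, -0.9]
opening: 0.0099
gripper_force: 30.0
```

Run:
```python
from h import *
grab('scene','pics/s2.png')
f=cv2.imread('pics/s2.png'); cv2.imwrite('pics/s2c.png',cv2.resize(f[150:300,130:330],None,fx=3.5,fy=3.5))
```

```text
(no output)
```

View pics/s2c.png

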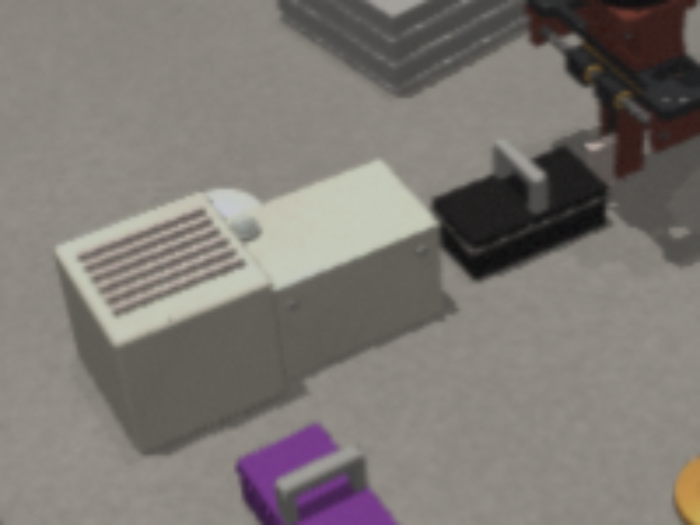

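The black cartridge stands clear of the bay mouth, with its handle upright at crop (520,175). I'll let go and rise.

Emit:
step_arm(series=[1,0,0,0,0,1,0,0,0,0,1,0,0,0,0,1,0,0,0,0,1,0,0,0,0,1,0,0,0,0,1,0,0,0,0,1,0,0,0,0])

```text
t: 6.7
tool_pos: [0.4567, 0.0017, 0.2051]
eef_rot: [1.0, -0.009, 0.0, 0.0]
wrist_force: [0.0, 0.0, -0.1]
opening: 0.0596
gripper_force: 0.0
```

Emit:
step_arm(series=[1,0,0,0.4,0,1,0,0,0.6,0,1,0,0,0.8,0,1,0,0,0.8,0,1,0,0,0.8,0,1,0,0,0.8,0,1,-0.4,0,0.6,0,1,-0.4,0,0.4,0,1,0,0,0,0,1,0,0,0,0])

```text
t: 7.53
tool_pos: [0.4326, 0.0016, 0.3616]
eef_rot: [1.0, -0.009, 0.001, 0.0]
wrist_force: [0.8, -1.1, 0.0]
opening: 0.0875
gripper_force: 0.0
```

Run:
```python
from h import *
s=robot.read_state();print(s['tool_pos'],s['eef_rot'])
P=robot.camera_params('wrist');f=grab('wrist','pics/w2.png')
for X in ([.548,0.028,.072],[.548,-0.028,.072],[.438,.002,.056]): print(proj(P,X))
```

```text
[0.43261254 0.00164071 0.36158236] [ 9.99957149e-01 -9.20609854e-03  9.34029156e-04  2.74309895e-04]
[248.77506602  70.82350873]
[317.37877726  69.49960717]
[283.19205182 195.9773191 ]
```

View pics/w2.png

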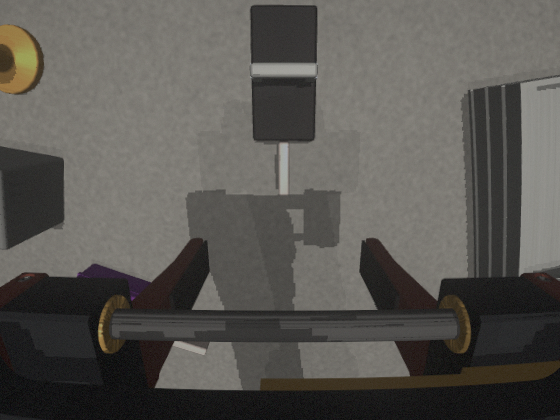

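The wrist view shows the handle bar from (251,70) to (317,70), against a prediction of (249,71) to (317,70). So the handle is at about (0.548, -0.001), and I'll turn a quarter turn and move over it.

Emit:
step_arm(series=[1,0.3,0,0,0.9,1,0.3,0,0,0.9,1,0.3,0,0,0.9,1,0.3,0,0,0.9,1,0.3,0,0,0.9,1,0.3,0,0,0.9,1,0.3,0,0,0.9,1,0.3,0,0,0.9,1,0.3,0,0,0.9,1,0.3,0,0,0.9,1,0.3,0,0,0.9,1,0.3,0,0,0.9])

```text
t: 8.58
tool_pos: [0.5415, 0.0017, 0.3594]
eef_rot: [0.861, 0.508, -0.001, -0.001]
wrist_force: [0.5, -0.5, 0.0]
opening: 0.0878
gripper_force: 0.0
```

Emit:
step_arm(series=[1,0.2,-0.05,0,0.9,1,0,-0.05,0,0.9,1,0,0,0,0.9,1,0,0,0,0.9,1,0,0,0,0.9,1,0,0,0,0.4,1,0,0,0,0,1,0,0,0,0])

```text
t: 9.25
tool_pos: [0.5469, -0.0014, 0.3598]
eef_rot: [0.714, 0.7, -0.0, -0.001]
wrist_force: [-0.0, -0.8, 0.2]
opening: 0.0877
gripper_force: 0.0
```

Run:
```python
from h import *
s=robot.read_state();print(s['tool_pos'],s['eef_rot'],2*np.arctan2(s['eef_rot'][1],s['eef_rot'][0]))
```

```text
[ 0.54693326 -0.00141874  0.35983178] [ 7.14406367e-01  6.99730407e-01 -3.43292250e-04 -8.84047605e-04] 1.550041003689106
```

Emit:
step_arm(series=[1,0.03,0,-0.4,0,1,0,0,-0.5,0,1,0,0,-0.5,0,1,0,0,-0.5,0,1,0,0,-0.5,0,1,0,0,-0.5,0,1,0,0,-0.5,0,1,0,0,-0.4,0,1,0,0,-0.2,0,1,0,0,-0.1,0,1,0,0,0,0,1,0,0,0,0])

```text
t: 10.25
tool_pos: [0.5478, -0.0011, 0.2385]
eef_rot: [0.714, 0.7, 0.0, 0.0]
wrist_force: [0.5, 0.5, 0.6]
opening: 0.0881
gripper_force: 0.0
```

Emit:
step_arm(series=[1,0,0,-0.25,0,1,0,0,0,0,-1,0,0,0,0,-1,0,0,0,0,-1,0,0,0,0,-1,0,0,0,0,-1,0,0,0,0,-1,0,0,0,0,-1,0,0,0,0,-1,0,0,0,0,-1,0,0,0,0,-1,0,0,0,0])

```text
t: 11.25
tool_pos: [0.5476, -0.0013, 0.2307]
eef_rot: [0.714, 0.7, 0.0, 0.0]
wrist_force: [1.3, 0.1, -0.4]
opening: 0.0243
gripper_force: 0.0
```

Emit:
step_arm(series=[-1,0,0,0,0,-1,0,0,0,0,-1,0,0,0,0,-1,0,0,0,0,-1,0,0,0,0])

```text
t: 11.67
tool_pos: [0.5477, -0.0013, 0.2307]
eef_rot: [0.714, 0.7, 0.0, 0.0]
wrist_force: [1.0, 0.1, -1.0]
opening: 0.0117
gripper_force: 30.0
```

Emit:
step_arm(series=[-1,0,0,0.1,0,-1,0,0,0.3,0,-1,0,0,0.5,0,-1,0,0,0.6,0,-1,0,0,0.6,0,-1,0,0,0.6,0,-1,0,0,0.6,0,-1,0,0,0.6,0,-1,0,0,0.6,0,-1,0,0,0.4,0,-1,0,0,0.2,0,-1,0,0,0,0])

```text
t: 12.67
tool_pos: [0.5476, -0.0012, 0.3849]
eef_rot: [0.714, 0.7, 0.001, 0.001]
wrist_force: [0.5, 0.0, -5.2]
opening: 0.0114
gripper_force: 30.0
```

Emit:
step_arm(series=[-1,0,-0.3,0,0,-1,-0.15,-0.6,0,0.12,-1,-0.2,-0.6,0,0.16,-1,-0.2,-0.6,0,0.16,-1,-0.2,-0.6,0,0.16,-1,-0.2,-0.6,0,0.16,-1,-0.2,-0.6,0,0.16,-1,-0.2,-0.6,0,0.16,-1,-0.2,-0.6,0,0.16,-1,-0.2,-0.6,0,0.16,-1,-0.2,-0.6,0,0.16,-1,-0.2,-0.6,0,0.16])

```text
t: 13.67
tool_pos: [0.482, -0.2098, 0.3822]
eef_rot: [0.651, 0.759, -0.0, -0.001]
wrist_force: [-0.3, -1.0, -4.8]
opening: 0.0119
gripper_force: 30.0
```

Emit:
step_arm(series=[-1,-0.2,-0.6,0,0.16,-1,-0.2,-0.6,0,0.16,-1,-0.2,-0.6,0,0.11,-1,-0.2,-0.6,0,0,-1,-0.2,-0.5,0,0,-1,0,0,0,0,-1,0,0,0,0])

```text
t: 14.25
tool_pos: [0.452, -0.2964, 0.3822]
eef_rot: [0.636, 0.772, -0.0, -0.001]
wrist_force: [0.3, 0.3, -5.0]
opening: 0.0115
gripper_force: 30.0
```

Run:
```python
from h import *
s=robot.read_state();print(s['tool_pos'],2*np.arctan2(s['eef_rot'][1],s['eef_rot'][0]),s['wrist_force'],s['ft_torque'])
grab('scene','pics/s3.png'); f=cv2.imread('pics/s3.png'); cv2.imwrite('pics/s3c.png',cv2.resize(f[50:220,170:370],None,fx=3.4,fy=3.4))
```

```text
[ 0.45202612 -0.29644764  0.38222301] 1.7642436011044242 [ 0.29991811  0.27375374 -4.96941703] [ 0.03474808 -0.17003051 -0.00984897]
```

View pics/s3c.png

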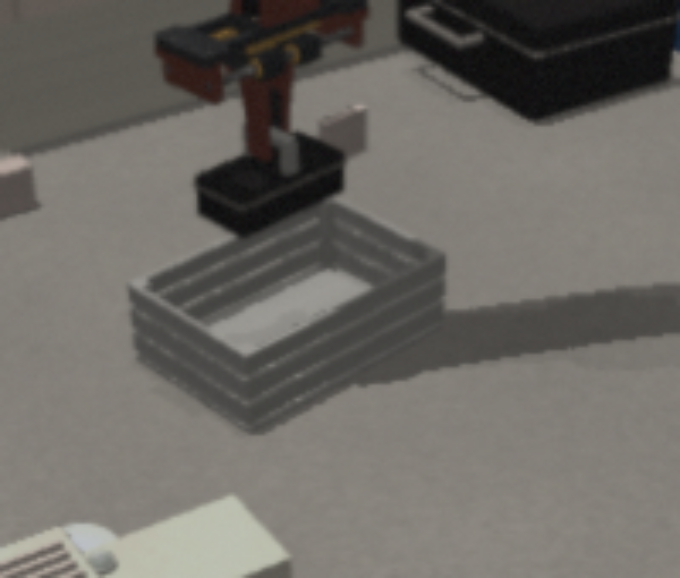

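The cartridge hangs level above the crate at crop (270,185). I'll correct its position and lower it.

Emit:
step_arm(series=[-1,0.25,0.1,0,-0.15,-1,0,0,-0.3,0,-1,0,0,-0.5,0,-1,0,0,-0.5,0,-1,0,0,-0.5,0,-1,0,0,-0.5,0,-1,0,0,-0.5,0,-1,0,0,-0.5,0,-1,0,0,-0.5,0,-1,0,0,-0.3,0,-1,0,0,-0.2,0,-1,0,0,0,0])

```text
t: 15.3
tool_pos: [0.4603, -0.2916, 0.2532]
eef_rot: [0.64, 0.768, 0.0, -0.001]
wrist_force: [-0.8, 0.3, -3.8]
opening: 0.0117
gripper_force: 30.0
```

Emit:
step_arm(series=[-1,0,0,-0.2,0,-1,0,0,-0.15,0,-1,0,0,-0.1,0,-1,0,0,-0.05,0,-1,0,0,0,0,-1,0,0,0,0,-1,0,0,0,0])

```text
t: 15.88
tool_pos: [0.4607, -0.2923, 0.2399]
eef_rot: [0.64, 0.768, 0.0, 0.0]
wrist_force: [0.2, 0.1, -4.5]
opening: 0.0119
gripper_force: 30.0
```

Emit:
step_arm(series=[-1,0,0,-0.08,0,-1,0,0,-0.04,0,-1,0,0,0,0,-1,0,0,0,0])

```text
t: 16.22
tool_pos: [0.4606, -0.2923, 0.236]
eef_rot: [0.64, 0.768, -0.0, -0.0]
wrist_force: [0.1, -0.3, -4.4]
opening: 0.0116
gripper_force: 30.0
```

Emit:
step_arm(series=[-1,0,0,-0.04,0,-1,0,0,0,0,-1,0,0,0,0])

```text
t: 16.47
tool_pos: [0.4606, -0.2922, 0.2357]
eef_rot: [0.64, 0.768, -0.0, 0.0]
wrist_force: [-2.8, 0.9, 5.2]
opening: 0.0119
gripper_force: 30.0
```

The wrist force turned upward, so the cartridge is on the floor. I'll let go and retreat upward.

Emit:
step_arm(series=[1,0,0,0,0,1,0,0,0,0,1,0,0,0,0,1,0,0,0,0,1,0,0,0,0,1,0,0,0,0,1,0,0,0,0,1,0,0,0,0])

```text
t: 17.13
tool_pos: [0.4606, -0.2922, 0.2348]
eef_rot: [0.64, 0.768, 0.0, -0.0]
wrist_force: [0.7, -0.2, 0.2]
opening: 0.0618
gripper_force: 0.0
```

Emit:
step_arm(series=[1,0,0,0.2,0,1,0,0,0.4,0,1,0,0,0.6,0,1,0,0,0.8,0,1,0,0,0.8,0,1,0,0,0.8,0,1,0,0,0.8,0,1,0,0,0.8,0,1,0,0.8,0.5,0,1,0,0.8,0,0,1,0,0.8,0,0,1,0,0.8,0,0])

```text
t: 18.13
tool_pos: [0.4604, -0.195, 0.4075]
eef_rot: [0.64, 0.768, 0.0, 0.001]
wrist_force: [0.6, 0.4, -0.4]
opening: 0.0878
gripper_force: 0.0
```

Emit:
step_arm(series=[1,0,0.8,0,0,1,0,0.8,0,0,1,0,0.8,0,0,1,0,0.6,0,0,1,0,0.3,0,0,1,0,0,0,0,1,0,0,0,0,1,0,0,0,0,1,0,0,0,0])

```text
t: 18.88
tool_pos: [0.4605, -0.0986, 0.4058]
eef_rot: [0.641, 0.768, -0.0, 0.0]
wrist_force: [-0.2, -0.5, -0.2]
opening: 0.0875
gripper_force: 0.0
```

Run:
```python
from h import *
grab('top','pics/t4.png'); f=cv2.imread('pics/t4.png'); cv2.imwrite('pics/t4.png',f)
```

```text
(no output)
```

View pics/t4.png

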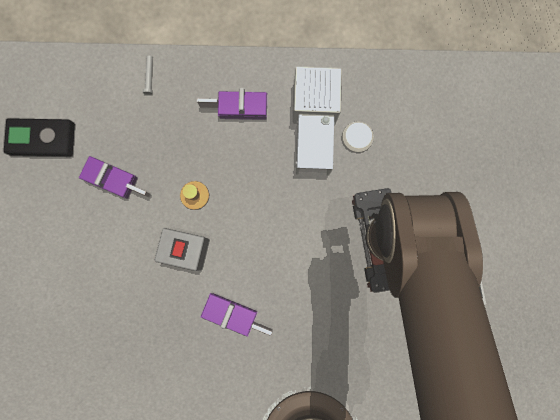

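The top view shows the bay empty, with the puck (358,137) and foot (194,195) where they were. The arm hides the crate, so I'll check the crate from the scene camera.

Run:
```python
from h import *
grab('scene','pics/s5.png'); f=cv2.imread('pics/s5.png'); cv2.imwrite('pics/s5c.png',cv2.resize(f[50:220,170:370],None,fx=3.4,fy=3.4))
```

```text
(no output)
```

View pics/s5c.png

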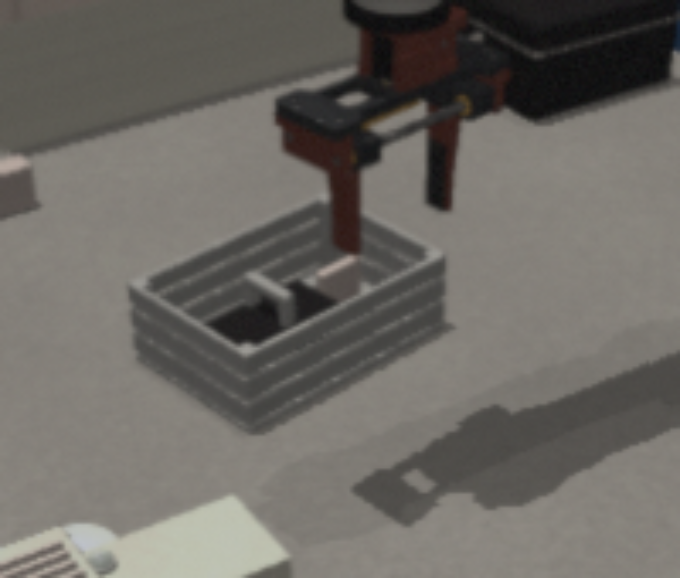

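The cartridge lies flat inside the crate below the rim, with its handle at crop (270,295) and its fin at (338,278). The gripper is well clear above it.

```bash
python3 -c "
from cell import robot; print(robot.finish_job())"
```

```text
the job is handed in; nothing more can be done
None
```

The cartridge was drawn out by its fin, let go, then lifted by its handle and set flat in the crate below the rim; the puck and foot are where they were, and the job is handed in at about 19 s.

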